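# Shut the pantry bin and snap its two lever latches

### The job

Close up the long white storage bin on the counter: press its raised wooden lid down until it is fully shut, and only then push the two toggle levers on the bin's front over past centre, towards the lid, so that each snaps into its latched position and stays there. Leave the jars, crockery and spoon standing around it where they are.

Things in the scene. Friction and masses are not known exactly. Their poses are not given: they have to be found in the camera images.
- bin: White open-topped storage bin, fixed to the counter, 160 mm deep (its x) by 300 mm wide (its y), walls 5 mm, rim 110 mm above the counter. Origin: centre of its underside. Its x axis points from the front wall (levers, robot side) to the hinge side, z up. Two steel brackets at x = -90, y = +110 and -110 mm stick out 22 mm from the front wall and carry the levers.
- lid (a joint): Angle of the wooden lid (166 x 306 x 12 mm, 0.35 kg; a thumb tab 50 mm wide sticks out 15 mm more at the middle of its front edge), hinged along the bin's far rim: 0 = shut and lying on the rim (its top face then 122 mm above the counter), positive = front edge raised, at most 1.2 rad. Starts between 0.35 and 0.85. A friction hinge keeps it at whatever angle it is left; a few newtons down on its front half close it.
- lid_hinge (a point): Point on the lid's hinge axis (the bin's y direction), in the middle of the bin's width, at bin x = 80, z = 110 mm. The underside of the lid passes through it.
- lid_front (a point): Point on the lid's top face, middle of its width, 160 mm from the hinge (6 mm in from the front edge). Moves with the lid.
- lever_left (a joint): Angle of the left (bin +y) toggle lever: 0 = unlatched, leaning 0.6 rad from upright away from the lid (to the bin's -x), 0.6 = upright (dead centre), 1.2 = latched, leaning 0.6 rad over the lid (to the bin's +x) with its short foot on the lid. A spring drives it from dead centre to whichever end is nearer, and holds it there; flipping takes about 5 N at first, less towards dead centre, pushed towards the bin's +x some 35 to 60 mm above the pivot. Starts at 0.
- lever_right (a joint): Angle of the right (bin -y) toggle lever: 0 = unlatched, leaning 0.6 rad from upright away from the lid (to the bin's -x), 0.6 = upright (dead centre), 1.2 = latched, leaning 0.6 rad over the lid (to the bin's +x) with its short foot on the lid. A spring drives it from dead centre to whichever end is nearer, and holds it there; flipping takes about 5 N at first, less towards dead centre, pushed towards the bin's +x some 35 to 60 mm above the pivot. Starts at 0.
- lever_left_tip (a point): Centre of the left lever's handle, a black round crossbar 42 mm long (along the bin's y) and 14 mm thick, at the end of a steel rod 10 mm thick and 75 mm from the pivot. Moves with the lever.
- lever_right_tip (a point): Centre of the right lever's handle, a black round crossbar 42 mm long (along the bin's y) and 14 mm thick, at the end of a steel rod 10 mm thick and 75 mm from the pivot. Moves with the lever.
- lever_left_pivot (a point): Pivot of the left lever (axis along the bin's y), at bin x = -100, y = 110, z = 128 mm. A steel foot 8 mm thick reaches 38 mm from it, 0.97 rad ahead of the handle (on the lid's side). Both brackets stay below 14 mm above this point.
- lever_right_pivot (a point): Pivot of the right lever (axis along the bin's y), at bin x = -100, y = -110, z = 128 mm. A steel foot 8 mm thick reaches 38 mm from it, 0.97 rad ahead of the handle (on the lid's side). Both brackets stay below 14 mm above this point.
- spice_a: Spice jar, 44 mm across, 85 mm high, standing in front of the bin between the levers; origin under its centre. Leave alone.
- spice_b: Spice jar, 44 mm across, 95 mm high, standing beside the bin; origin under its centre. Leave alone.
- spice_c: Spice jar, 48 mm across, 100 mm high, standing beside the bin; origin under its centre. Leave alone.
- cup: White mug, 72 mm across, 80 mm high; origin under its centre. Leave alone.
- bowl: White bowl, 120 mm across, 55 mm high; origin under its centre. Leave alone.
- sauce: Sauce bottle, 60 mm across, 190 mm high; origin under its centre. Leave alone.
- spoon: Spoon lying flat on the counter; origin under its middle. Leave alone.

How it is judged:
By the outcome, as a careful person would: the job done as asked, in the order asked, and still so for the second after the job is handed in, with the robot touching nothing.
It also fails if it takes over 48 s, if anything falls off the work surface, if the arm or the gripper's body presses on something with over 40 N, if the wrist force passes 120 N, or if a joint passes its speed limit or range.

### The arm

A 6-joint arm with a two-finger parallel gripper is mounted at the origin on the work surface. World frame = base frame: x ahead of the robot, y to its left, z up, the work surface at z = 0. Lengths are in m, angles in rad, forces in N, time in s.
With the tool pointing down it reaches from about 0.35 to 0.925 m from the base axis. Payload 6.4 kg.
Tool frame: the origin (TCP) lies at the very end of the fingers, on their centre line; the grasp point (between the pads) lies 19 mm behind it (pinch_z is the z of the grasp point in the tool frame, in m); z points along the fingers, y is the direction in which the jaws open and shut (so a half turn about z gives the same grasp; the last joint's range is limited). The gripper opens to 85 mm and grips with 20 to 120 N. Pads are 22 mm wide; open, the fingers measure 114 mm over their backs; the gripper's body (76 mm by 85 mm) begins 54 mm behind the grasp point. The pads swing forward as they close: fully open they stand 13 mm farther back than shut.
Start: joints at [1.173, 0.245, 1.558, -0, 1.339, -0.174], TCP at [0.144, 0.634, 0.231] pointing down, gripper open.
Joint ranges: [-3.13, 3.13], [-1.02, 2.26], [0.13, 2.54], [-0.95, 4.09], [0.21, 2.88], [-2.74, 2.74]. Speed limits (rad/s): [2.57, 2.57, 3.14, 3.14, 3.14, 3.14].

### API

Orientations are given as a unit quaternion [w, x, y, z].
In Python, from station import observe, grab_frame, close_job, pinch_z gives the robot as it stands. The module is installed in compiled form; this text tells all that it offers.
- The arm moves only by the tool move_arm, never from a script. Its arguments are lists of equal length, an entry for each row: "linear": the shift along the tool's x, y, z in mm, a list of three; "turn": the turn, a rotation vector about the tool's x, y, z in degrees, a list of three; "jaw": the finger opening in mm, from 0 to 85.4. In form: {"linear": [[dx, dy, dz], ...], "turn": [[rx, ry, rz], ...], "jaw": [jaw, ...]}. A call has exactly 5 rows; each row shifts and turns the commanded pose from where the row before left it, along the tool's axes as they then stand; what a row does not reach is not made up. A row lasts 1/10 s, in which the tool goes at most 50 mm and 8.59 degrees, less where a joint would pass 70% of its speed; a pose out of reach is approached as far as the arm can. A call is refused whole if a number of a shift passes 50 or a number of a turn 8.59, either way. A call with a gripper value outside its range is refused whole. The fingers move at their own pace and stop on an object; the grip force is fixed at half the most. Time passes only in rows, so rows that do not move let the fingers close, or fill a call up. It gives the time, the measured TCP pose, the force and the opening at its end, in the units of the state.
- observe(): the state, without advancing time (a new reading comes with each control period).
- grab_frame(name): name is "side" or "top" or "wrist"; returns a dict with "frame" (480x640x3 uint8, red, green, blue), "fx", "fy", "cx", "cy" (pixels), "cam_to_world" (4x4, takes a point from camera to world coordinates). Camera axes: x right, y up, looking along -z (the intrinsics and any distortion apply to the point x, -y, -z); pixel columns grow to the right and rows downward; lengths in m; the calibration is good to about 2 mm. A picture is of the moment at which its call begins. There is no depth.
- close_job(): hands the job in, once; it reports no verdict.
The state is a dict: "time_s": time; "q": joint angles; "joint_velocities": joint speeds; "joint_torque": joint torques, N m; "tool_pos": TCP position; "eef_rot": TCP orientation; "force": force on the tool from outside, world axes, zero at the start; "ft_torque": the same for the moment, N m; "width": finger opening in m.
Only numpy, scipy, OpenCV 4.12 (cv2) and the standard library are available. Lean on these libraries where they do the work, as an engineer would, in place of code of your own. Each camera call takes 0.05 s, during which the arm holds its last target.

## Working session

There is one attempt and no reset: what is moved stays moved. The work goes in short steps, Python scripts to look and compute and a tool call to move; the robot and the scene stay as the last step left them, time stands still between calls to the robot, and variables do not carry over. Pictures are saved under pics/ and viewed, and the job is handed in when it is done.

Besides the shell and the picture viewer there is one more tool, called after "Call:" in YAML: its name, and indented under it one key for each argument. move_arm: Moves the arm, as the interface text tells. Its arguments: {"type":"object","properties":{"linear":{"type":"array"},"turn":{"type":"array"},"jaw":{"type":"array"}},"required":["linear","turn","jaw"]}

```bash
mkdir -p pics; ls; python3 - <<'E'
from station import observe, grab_frame, pinch_z
import cv2,pickle
s=observe();print(s,pinch_z)
for n in("side","top","wrist"):
    f=grab_frame(n);pickle.dump(f,open(f"pics/{n}0.pkl","wb"))
    cv2.imwrite(f"pics/{n}0.png",f["frame"][:,:,::-1]);print(n,{k:v for k,v in f.items() if k!="frame"})
E
```

```text
pics
{'time_s': 0.0, 'q': array([ 1.17289556e+00,  2.45810333e-01,  1.55906908e+00,  3.70105444e-06,
        1.33869826e+00, -1.74124228e-01]), 'joint_velocities': array([ 0.00179492,  0.00097626, -0.0005196 , -0.00030048, -0.00219657,
       -0.00040684]), 'joint_torque': array([ 1.95432053e-04, -4.29487252e+01, -3.26138592e+01, -2.13263536e-05,
        5.10783226e-03,  1.28229945e-05]), 'tool_pos': array([0.14402392, 0.6332473 , 0.23015312]), 'eef_rot': array([-2.81742650e-04,  1.11655332e-01,  9.93746498e-01, -9.51681061e-04]), 'force': array([-0.53118758,  0.77501915,  0.40672557]), 'ft_torque': array([-0.00505174,  0.0150563 ,  0.01540275]), 'width': 0.08565799684094307} -0.0187
side {'fx': 458.7579046940134, 'fy': 458.7579046940134, 'cx': 314.586945071966, 'cy': 237.59623846985755, 'cam_to_world': array([[ 0.88857093,  0.32432773, -0.32442754,  0.22467277],
       [-0.45833266,  0.65743039, -0.59809402, -0.6361055 ],
       [ 0.01931005,  0.68014469,  0.73282352,  0.91475685],
       [ 0.        ,  0.        ,  0.        ,  1.        ]])}
top {'fx': 601.8964856711764, 'fy': 601.8964856711764, 'cx': 324.7009033367203, 'cy': 231.82950200814497, 'cam_to_world': array([[ 0.02190938,  0.99383608, -0.10867299,  0.43217195],
       [-0.99972757,  0.0226539 ,  0.00562104, -0.00488496],
       [ 0.00804826,  0.10852023,  0.99406166,  1.49181061],
       [ 0.        ,  0.        ,  0.        ,  1.        ]])}
wrist {'fx': 423.44216922664305, 'fy': 423.44216922664305, 'cx': 317.1266597090109, 'cy': 235.3008455758179, 'cam_to_world': array([[ 0.22132871, -0.92398492, -0.31187412,  0.06299413],
       [ 0.97519691,  0.20900169,  0.07286484,  0.65293172],
       [-0.0021438 , -0.32026576,  0.94732531,  0.37355866],
       [ 0.        ,  0.        ,  0.        ,  1.        ]])}
```

View pics/side0.png

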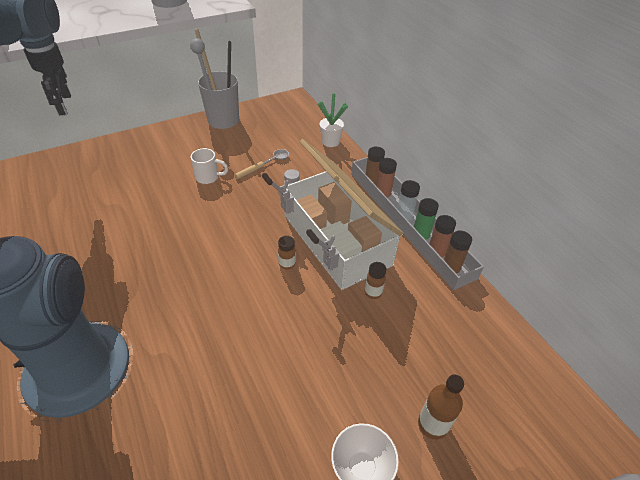

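View pics/top0.png

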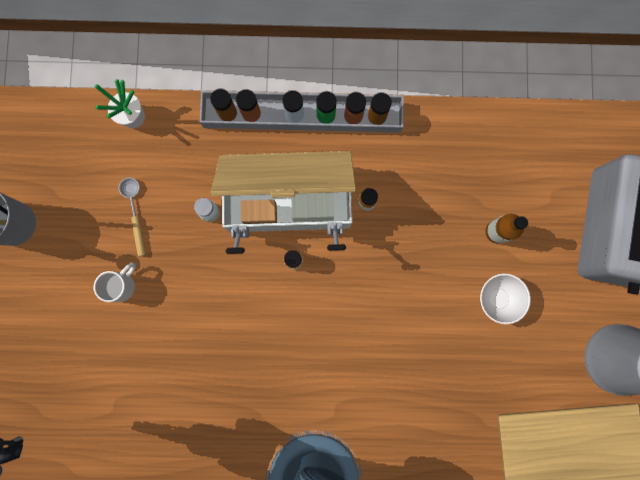

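View pics/wrist0.png

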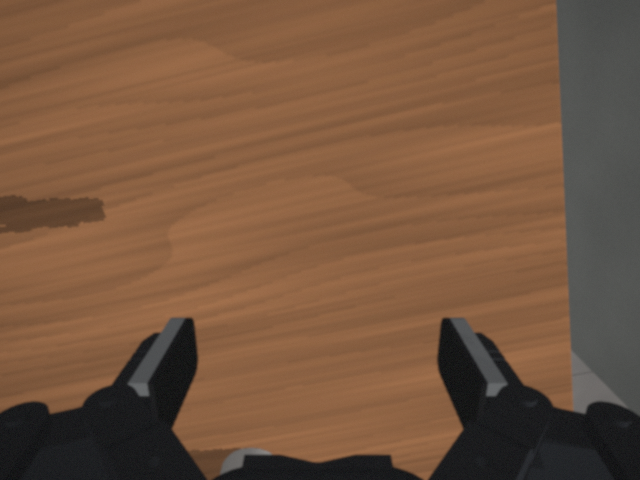

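The side and top views show the bin ahead of the robot: in the top view its levers' handles are near (235,250) and (337,247), and the lid is raised. Next I'll enlarge both.

```bash
python3 - <<'E'
import cv2
t=cv2.imread("pics/top0.png");c=t[140:280,180:400];cv2.imwrite("pics/topc.png",cv2.resize(c,None,fx=3.6,fy=3.6,interpolation=cv2.INTER_CUBIC))
t=cv2.imread("pics/side0.png");c=t[130:310,230:430];cv2.imwrite("pics/sidec.png",cv2.resize(c,None,fx=3.3,fy=3.3,interpolation=cv2.INTER_CUBIC))
E
```

```text
(no output)
```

View pics/topc.png

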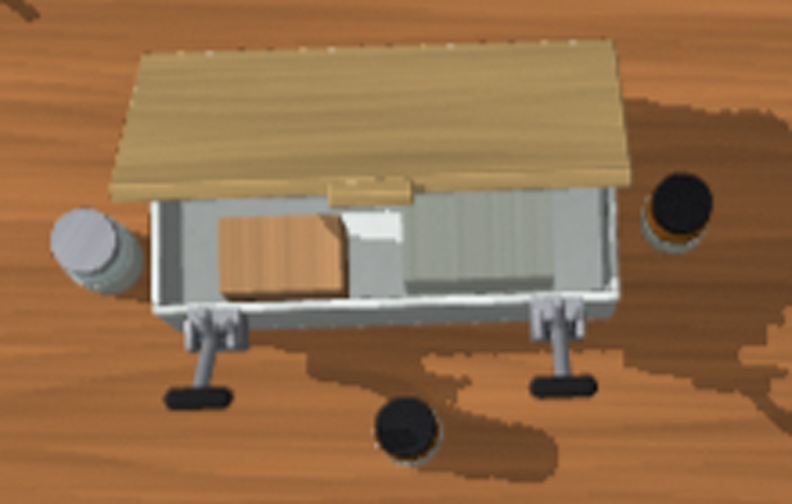

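View pics/sidec.png

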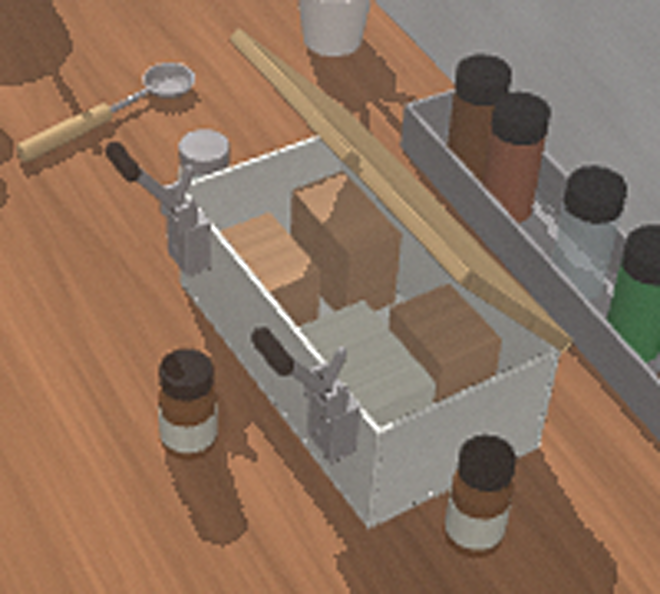

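```bash
cat > h.py <<'E'
import numpy as np, pickle
def proj(f,P):
    T=f["cam_to_world"];p=(np.atleast_2d(P)-T[:3,3])@T[:3,:3]
    return np.c_[f["cx"]+f["fx"]*p[:,0]/-p[:,2], f["cy"]-f["fy"]*p[:,1]/-p[:,2]]
def ray(f,u,v,z):
    T=f["cam_to_world"];d=T[:3,:3]@np.array([(u-f["cx"])/f["fx"],-(v-f["cy"])/f["fy"],-1]);o=T[:3,3]
    return o+d*(z-o[2])/d[2]
def tw(p,P):
    c,s=np.cos(p[2]),np.sin(p[2]);P=np.atleast_2d(P)
    return np.c_[p[0]+c*P[:,0]-s*P[:,1],p[1]+s*P[:,0]+c*P[:,1],P[:,2]]
def lid(a,r,y,h): return np.array([.08-r*np.cos(a)+h*np.sin(a),y,.110+r*np.sin(a)+h*np.cos(a)])
E
python3 - <<'E'
from h import *
from scipy.optimize import least_squares
t=pickle.load(open("pics/top0.pkl","rb"));s=pickle.load(open("pics/side0.pkl","rb"))
tp=lambda u,v:((u+.5)/3.6-.5+180,(v+.5)/3.6-.5+140)
sp=lambda u,v:((u+.5)/3.3-.5+230,(v+.5)/3.3-.5+130)
tip=lambda y:np.array([-.1-.075*np.sin(.6),y,.128+.075*np.cos(.6)])
O=[(t,tp(198,398),lambda a:tip(.11)),(t,tp(564,386),lambda a:tip(-.11)),
(t,tp(153,307),lambda a:[-.08,.15,.11]),(t,tp(617,296),lambda a:[-.08,-.15,.11]),
(s,sp(124,162),lambda a:tip(.11)),(s,sp(272,351),lambda a:tip(-.11)),
(s,sp(378,430),lambda a:[-.08,-.15,.11]),(s,sp(372,526),lambda a:[-.08,-.15,0]),
(t,tp(110,188),lambda a:lid(a,.166,.153,.012)),(t,tp(630,172),lambda a:lid(a,.166,-.153,.012)),
(s,sp(237,31),lambda a:lid(a,.166,.153,.012)),(s,sp(570,345),lambda a:lid(a,0,-.153,.012))]
r=lambda p:np.concatenate([proj(f,tw(p,m(p[3])))[0]-o for f,o,m in O])
for L in("linear","soft_l1"):
    R=least_squares(r,[.57,.08,0,.6],loss=L);print(R.x);print(R.fun.reshape(-1,2).round(1))
p=R.x
for n,P in dict(tipL=tip(.11),tipR=tip(-.11),pivL=[-.1,.11,.128],pivR=[-.1,-.11,.128],lidf=lid(p[3],.16,0,.012),tab=lid(p[3],.181,0,.012)).items():print(n,tw(p,P))
print("a",ray(t,*tp(407,428),.085),"b",ray(t,*tp(681,203),.095),"c",ray(t,*tp(84,240),.1),"sauce",ray(t,519,222,.19))
E
```

```text
[0.67978482 0.07978288 0.05289879 0.8265415 ]
[[-0.1 -0.8]
 [-0.2 -0.6]
 [-0.4  0.8]
 [ 0.5  0. ]
 [-0.2 -0.3]
 [ 0.2 -0.2]
 [-0.2  1.1]
 [-1.3  0.7]
 [-0.3 -0. ]
 [ 0.6  0.2]
 [-0.6 -0.7]
 [ 1.6 -1. ]]
[0.67981694 0.07966851 0.05262246 0.82660093]
[[-0.  -0.8]
 [-0.2 -0.6]
 [-0.4  0.8]
 [ 0.5  0. ]
 [-0.1 -0.3]
 [ 0.2 -0.2]
 [-0.1  1.1]
 [-1.3  0.7]
 [-0.2 -0.1]
 [ 0.6  0.2]
 [-0.5 -0.7]
 [ 1.6 -0.9]]
tipL [[0.53188    0.18202899 0.18990017]]
tipR [[ 0.5434516  -0.03766648  0.18990017]]
pivL [[0.57416957 0.18425643 0.128     ]]
pivR [[ 0.58574117 -0.03543904  0.128     ]]
lidf [[0.66029079 0.07864005 0.23582987]]
tab [[0.6460855  0.07789184 0.25127816]]
a [0.52146031 0.06062751 0.085     ] b [ 0.67189465 -0.1146038   0.095     ] c [0.6377464  0.27250665 0.1       ] sauce [ 0.60576901 -0.43629303  0.19      ]
```

The fit leaves residuals within about 1.6 px. It gives bin (0.680, 0.080), yaw 0.0525 and lid 0.827 rad. First I'll close the jaws, rise and align the tool with the bin, after which tool x, y, z equal bin -x, +y, -z.

Call:
move_arm:
  linear:
    - [0,0,-30]
    - [0,0,-40]
    - [-30,-35,0]
    - [-30,-35,0]
    - [-30,-35,0]
  turn:
    - [0,0,-7.9]
    - [0,0,-7.9]
    - [0,0,0]
    - [0,0,0]
    - [0,0,0]
  jaw: [0,0,0,0,0]

```text
time_s: 0.65
tool_pos: [0.2402, 0.5325, 0.3013]
eef_rot: [0.0, -0.027, 1.0, 0.0]
force: [1.2, 0.1, -0.5]
width: 0.0124
```

Call:
move_arm:
  linear:
    - [-30,-35,0]
    - [-30,-35,0]
    - [-30,-35,0]
    - [-30,-35,0]
    - [-30,-35,0]
  turn:
    - [0,0,0]
    - [0,0,0]
    - [0,0,0]
    - [0,0,0]
    - [0,0,0]
  jaw: [0,0,0,0,0]

```text
time_s: 1.15
tool_pos: [0.3993, 0.365, 0.3011]
eef_rot: [-0.0, -0.026, 1.0, -0.0]
force: [0.6, 1.0, 0.3]
width: 0.0002
```

```bash
cat >> h.py <<'E'
def st():
    from station import observe
    from scipy.spatial.transform import Rotation as R
    s=observe();d=s["tool_pos"]-[.68,.0797,0];c,n=np.cos(.0525),np.sin(.0525)
    q=s["eef_rot"];M=R.from_quat([q[1],q[2],q[3],q[0]]).as_matrix()
    yaw=np.degrees(np.arctan2(-M[1,0],-M[0,0]))
    print("t %.2f bin mm"%s["time_s"],(1e3*np.array([c*d[0]+n*d[1],-n*d[0]+c*d[1],d[2]])).round(1),"yaw err deg %.2f tilt %.2f"%(yaw-3.0,np.degrees(np.arccos(-M[2,2]))),"F",s["force"].round(1),"w",round(s["width"],4),"q",s["q"].round(2))
E
python3 -c "
from h import *;st()"
```

```text
t 1.15 bin mm [-265.3  299.7  301.1] yaw err deg -0.02 tilt 0.01 F [0.6 1.  0.3] w 0.0002 q [ 0.53 -0.06  1.76  0.    1.44 -1.09]
```

Call:
move_arm:
  linear:
    - [-30,-35,0]
    - [-30,-35,0]
    - [-30,-35,0]
    - [-30,-35,0]
    - [-30,-35,0]
  turn:
    - [0,0,0]
    - [0,0,0]
    - [0,0,0]
    - [0,0,0]
    - [0,0,0]
  jaw: [0,0,0,0,0]

```text
time_s: 1.65
tool_pos: [0.5583, 0.198, 0.301]
eef_rot: [-0.0, -0.026, 1.0, 0.0]
force: [0.7, 1.3, 0.3]
width: -0.0001
```

Call:
move_arm:
  linear:
    - [-30,-35,0]
    - [-30,-35,0]
    - [-30,-35,0]
    - [-15,-8,0]
    - [0,0,0]
  turn:
    - [0,0,0]
    - [0,0,0]
    - [0,0,0]
    - [0,0,0]
    - [0,0,0]
  jaw: [0,0,0,0,0]

```text
time_s: 2.15
tool_pos: [0.6692, 0.0903, 0.3001]
eef_rot: [-0.001, -0.025, 1.0, -0.0]
force: [-0.5, 0.3, 0.9]
width: -0.0005
```

```bash
python3 -c "
from h import *;st()
for a in np.linspace(.83,0,9):
    P=lid(a,.135,0,.012)*1e3; print(round(a,2),'TCP',P[0].round(),(P[2]+11*np.tan(a)).round())"
```

```text
t 2.15 bin mm [-10.2  11.1 300.1] yaw err deg -0.19 tilt 0.08 F [-0.5  0.3  0.9] w -0.0005 q [-0.03  0.26  1.42 -0.    1.47 -1.65]
0.83 TCP -2.0 230.0
0.73 TCP -13.0 218.0
0.62 TCP -23.0 206.0
0.52 TCP -31.0 194.0
0.42 TCP -39.0 180.0
0.31 TCP -45.0 166.0
0.21 TCP -50.0 152.0
0.1 TCP -53.0 137.0
0.0 TCP -55.0 122.0
```

Call:
move_arm:
  linear:
    - [-10,-11,25]
    - [0,0,25]
    - [0,0,15]
    - [0,0,5]
    - [10,0,12]
  turn:
    - [0,0,0]
    - [0,0,0]
    - [0,0,0]
    - [0,0,0]
    - [0,0,0]
  jaw: [0,0,0,0,0]

```text
time_s: 2.65
tool_pos: [0.6699, 0.082, 0.2214]
eef_rot: [0.002, -0.026, 1.0, -0.0]
force: [0.8, 0.3, 3.2]
width: 0.0002
```

```bash
python3 -c "
from h import *;st()"
```

```text
t 2.65 bin mm [-10.    2.9 221.4] yaw err deg 0.03 tilt 0.26 F [0.8 0.3 3.2] w 0.0002 q [-0.05  0.31  1.5   0.    1.33 -1.67]
```

Contact is made at about 3 N, as expected. I'll follow the arc down.

Call:
move_arm:
  linear:
    - [10,0,12]
    - [9,0,12]
    - [8,0,13]
    - [7,0,13]
    - [5,0,13]
  turn:
    - [0,0,0]
    - [0,0,0]
    - [0,0,0]
    - [0,0,0]
    - [0,0,0]
  jaw: [0,0,0,0,0]

```text
time_s: 3.15
tool_pos: [0.6296, 0.0798, 0.1568]
eef_rot: [0.001, -0.026, 1.0, 0.0]
force: [-0.8, 1.1, 1.8]
width: 0.0002
```

```bash
python3 -c "
from h import *;st()"
```

```text
t 3.15 bin mm [-50.3   2.7 156.8] yaw err deg 0.01 tilt 0.10 F [-0.8  1.1  1.8] w 0.0002 q [-0.05  0.28  1.66  0.    1.2  -1.68]
```

Call:
move_arm:
  linear:
    - [3,0,13]
    - [2,0,12]
    - [0,0,6]
    - [0,0,3]
    - [0,0,1]
  turn:
    - [0,0,0]
    - [0,0,0]
    - [0,0,0]
    - [0,0,0]
    - [0,0,0]
  jaw: [0,0,0,0,0]

```text
time_s: 3.65
tool_pos: [0.6244, 0.079, 0.122]
eef_rot: [-0.001, -0.026, 1.0, -0.0]
force: [-7.1, 0.3, 12.0]
width: -0.0002
```

```bash
python3 -c "
from h import *;st()"
```

```text
t 3.65 bin mm [-55.5   2.2 122. ] yaw err deg -0.02 tilt 0.13 F [-7.1  0.3 12. ] w -0.0002 q [-0.05  0.31  1.68 -0.    1.14 -1.68]
```

Call:
move_arm:
  linear:
    - [0,0,1]
    - [0,0,1]
    - [0,0,0]
    - [0,0,0]
    - [0,0,0]
  turn:
    - [0,0,0]
    - [0,0,0]
    - [0,0,0]
    - [0,0,0]
    - [0,0,0]
  jaw: [0,0,0,0,0]

```text
time_s: 4.15
tool_pos: [0.6246, 0.079, 0.1219]
eef_rot: [-0.001, -0.026, 1.0, -0.0]
force: [-10.3, 0.1, 15.4]
width: -0.0002
```

```bash
python3 -c "
from h import *;st()"
```

```text
t 4.15 bin mm [-55.4   2.2 121.9] yaw err deg 0.00 tilt 0.11 F [-10.3   0.1  15.4] w -0.0002 q [-0.05  0.31  1.68 -0.    1.14 -1.68]
```

The lid is stopped at 121.9 mm with 15 N on it, so it is on the rim. I'll lift off and look to confirm.

Call:
move_arm:
  linear:
    - [0,0,-20]
    - [0,0,-40]
    - [0,0,-45]
    - [30,15,-15]
    - [30,30,0]
  turn:
    - [0,0,0]
    - [0,0,0]
    - [0,0,0]
    - [0,0,0]
    - [0,0,0]
  jaw: [0,0,0,0,0]

```text
time_s: 4.65
tool_pos: [0.5648, 0.1199, 0.2437]
eef_rot: [0.004, -0.024, 1.0, -0.0]
force: [-0.5, 0.1, 0.7]
width: 0.0002
```

Call:
move_arm:
  linear:
    - [30,30,0]
    - [30,30,0]
    - [8,3,0]
    - [0,0,0]
    - [0,0,0]
  turn:
    - [0,0,0]
    - [0,0,0]
    - [0,0,0]
    - [0,0,0]
    - [0,0,0]
  jaw: [0,0,0,0,0]

```text
time_s: 5.15
tool_pos: [0.4923, 0.1797, 0.2396]
eef_rot: [0.001, -0.026, 1.0, -0.0]
force: [1.0, -0.6, -0.1]
width: -0.0001
```

```bash
python3 - <<'E'
from h import *;st()
from station import grab_frame
import cv2
f=grab_frame("side");cv2.imwrite("pics/side1.png",cv2.resize(f["frame"][130:310,230:430,::-1],None,fx=3.3,fy=3.3,interpolation=cv2.INTER_CUBIC))
p=[.68,.0797,.0525]
for a in(0,.05): print([((proj(f,tw(p,lid(a,.166,y,.012)))[0]-[230,130])*3.3).round(1) for y in(-.153,.153)])
E
```

```text
t 5.15 bin mm [-182.2  109.7  239.6] yaw err deg -0.06 tilt 0.07 F [ 1.  -0.6 -0.1] w -0.0001 q [ 0.13 -0.06  1.87 -0.    1.33 -1.49]
[array([372.7, 427.4]), array([166.7, 173. ])]
[array([374.5, 419.1]), array([167.3, 164.7])]
```

View pics/side1.png

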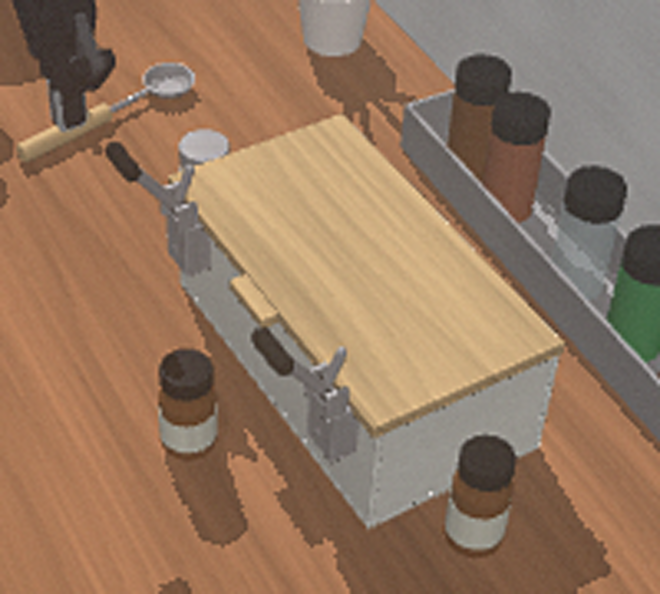

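The lid lies flat on the rim: its front-right corner at crop (374,430) matches the 0 rad prediction (373,427). Both levers are still leaning back. I'll go down behind the left handle and push.

Call:
move_arm:
  linear:
    - [0,0,30]
    - [0,0,30]
    - [0,0,10]
    - [-5,0,0]
    - [-10,0,0]
  turn:
    - [0,0,0]
    - [0,0,0]
    - [0,0,0]
    - [0,0,0]
    - [0,0,0]
  jaw: [0,0,0,0,0]

```text
time_s: 5.7
tool_pos: [0.5077, 0.1808, 0.1704]
eef_rot: [0.001, -0.026, 1.0, 0.0]
force: [-0.5, 0.2, 0.2]
width: -0.0002
```

Call:
move_arm:
  linear:
    - [-8,0,0]
    - [-8,0,0]
    - [-8,0,0]
    - [-8,0,0]
    - [-8,0,0]
  turn:
    - [0,0,0]
    - [0,0,0]
    - [0,0,0]
    - [0,0,0]
    - [0,0,0]
  jaw: [0,0,0,0,0]

```text
time_s: 6.2
tool_pos: [0.5477, 0.1832, 0.1703]
eef_rot: [0.001, -0.026, 1.0, 0.0]
force: [-0.7, -0.1, 0.9]
width: 0.0001
```

```bash
python3 -c "
from h import *;st()"
```

```text
t 6.20 bin mm [-126.7  110.3  170.3] yaw err deg -0.02 tilt 0.12 F [-0.7 -0.1  0.9] w 0.0001 q [ 0.13  0.14  1.8  -0.    1.2  -1.5 ]
```

Call:
move_arm:
  linear:
    - [-8,0,0]
    - [-8,0,0]
    - [-8,0,0]
    - [-4,0,0]
    - [0,0,0]
  turn:
    - [0,0,0]
    - [0,0,0]
    - [0,0,0]
    - [0,0,0]
    - [0,0,0]
  jaw: [0,0,0,0,0]

```text
time_s: 6.7
tool_pos: [0.5747, 0.1845, 0.1692]
eef_rot: [0.0, -0.026, 1.0, -0.0]
force: [-1.3, -0.2, 0.8]
width: 0.0002
```

```bash
python3 - <<'E'
from h import *;st()
from station import grab_frame
import cv2
f=grab_frame("side");cv2.imwrite("pics/side2.png",cv2.resize(f["frame"][130:310,230:430,::-1],None,fx=3.3,fy=3.3,interpolation=cv2.INTER_CUBIC))
E
```

```text
t 6.70 bin mm [-99.7 110.1 169.2] yaw err deg -0.03 tilt 0.01 F [-1.3 -0.2  0.8] w 0.0002 q [ 0.12  0.2   1.73 -0.    1.21 -1.5 ]
```

View pics/side2.png

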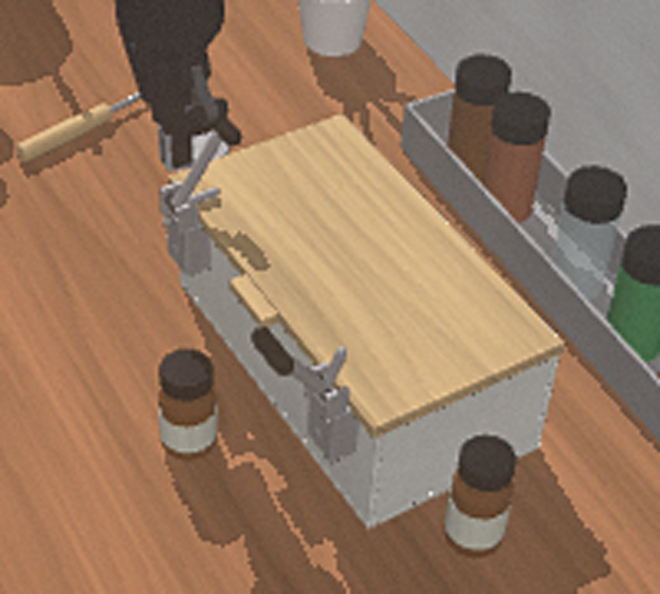

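The left lever now leans over the lid, its handle around crop (228,130). I'll back off and move across to the right lever. At z = 170 mm this passes clear above the 85 mm jar.

Call:
move_arm:
  linear:
    - [25,0,0]
    - [30,0,0]
    - [27,0,0]
    - [0,-30,0]
    - [0,-40,0]
  turn:
    - [0,0,0]
    - [0,0,0]
    - [0,0,0]
    - [0,0,0]
    - [0,0,0]
  jaw: [0,0,0,0,0]

```text
time_s: 7.25
tool_pos: [0.4948, 0.1108, 0.1694]
eef_rot: [0.0, -0.028, 1.0, 0.0]
force: [1.3, 0.1, -0.8]
width: 0.0
```

Call:
move_arm:
  linear:
    - [0,-40,0]
    - [0,-40,0]
    - [0,-40,0]
    - [0,-30,0]
    - [0,0,0]
  turn:
    - [0,0,0]
    - [0,0,0]
    - [0,0,0]
    - [0,0,0]
    - [0,0,0]
  jaw: [0,0,0,0,0]

```text
time_s: 7.75
tool_pos: [0.5038, -0.0423, 0.1696]
eef_rot: [0.0, -0.024, 1.0, -0.0]
force: [0.3, -0.1, -0.5]
width: 0.0001
```

```bash
python3 - <<'E'
from h import *;st()
from station import grab_frame
import cv2
f=grab_frame("side");cv2.imwrite("pics/side3.png",cv2.resize(f["frame"][130:310,230:430,::-1],None,fx=3.3,fy=3.3,interpolation=cv2.INTER_CUBIC))
p=[.68,.0797,.0525]
for a in(.6,.5):print(a,(proj(f,tw(p,[[-.1+.075*np.sin(a),.11,.128+.075*np.cos(a)]]))-[230,130])*3.3)
E
```

```text
t 7.75 bin mm [-182.4 -112.6  169.6] yaw err deg -0.27 tilt 0.06 F [ 0.3 -0.1 -0.5] w 0.0001 q [-0.31 -0.03  1.97 -0.    1.2  -1.93]
0.6 [[222.90334336 124.83881533]]
0.5 [[215.45707582 123.30967037]]
```

View pics/side3.png

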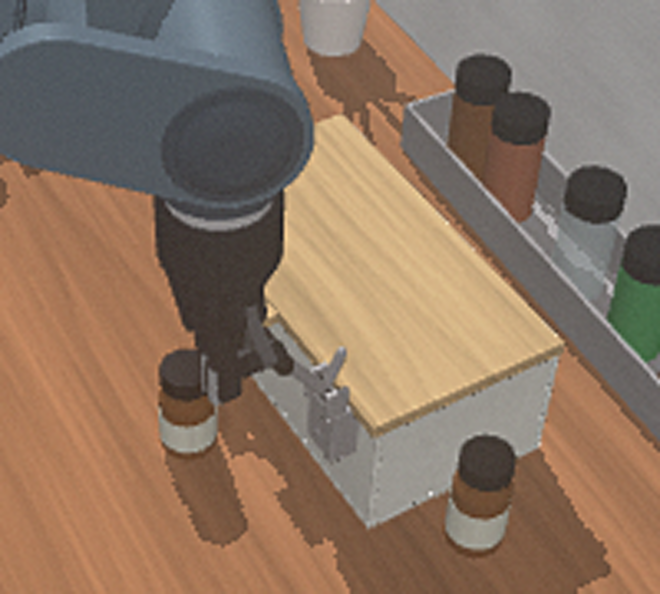

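The tool is behind the right handle. The arm hides the left lever for now, so I'll push the right one over the same way.

Call:
move_arm:
  linear:
    - [-15,2,0]
    - [-8,0,0]
    - [-8,0,0]
    - [-8,0,0]
    - [-8,0,0]
  turn:
    - [0,0,0]
    - [0,0,0]
    - [0,0,0]
    - [0,0,0]
    - [0,0,0]
  jaw: [0,0,0,0,0]

```text
time_s: 8.3
tool_pos: [0.5505, -0.034, 0.1693]
eef_rot: [-0.001, -0.027, 1.0, 0.0]
force: [-3.2, -0.1, 1.9]
width: 0.0006
```

Call:
move_arm:
  linear:
    - [-8,0,0]
    - [-8,0,0]
    - [-8,0,0]
    - [-8,0,0]
    - [-4,0,0]
  turn:
    - [0,0,0]
    - [0,0,0]
    - [0,0,0]
    - [0,0,0]
    - [0,0,0]
  jaw: [0,0,0,0,0]

```text
time_s: 8.8
tool_pos: [0.5874, -0.0331, 0.1692]
eef_rot: [0.0, -0.026, 1.0, -0.0]
force: [-0.2, -1.0, -0.0]
width: 0.0003
```

```bash
python3 -c "
from h import *;st()"
```

```text
t 8.80 bin mm [ -98.4 -107.8  169.2] yaw err deg -0.02 tilt 0.03 F [-0.2 -1.  -0. ] w 0.0003 q [-0.25  0.17  1.77  0.    1.21 -1.87]
```

Now I'll back off, rise, and move away to the robot's side so both levers can be seen.

Call:
move_arm:
  linear:
    - [25,0,0]
    - [30,0,0]
    - [30,0,0]
    - [0,0,-40]
    - [0,0,-40]
  turn:
    - [0,0,0]
    - [0,0,0]
    - [0,0,0]
    - [0,0,0]
    - [0,0,0]
  jaw: [0,0,0,0,0]

```text
time_s: 9.3
tool_pos: [0.4993, -0.037, 0.2479]
eef_rot: [-0.002, -0.026, 1.0, 0.001]
force: [1.8, 0.2, -0.2]
width: -0.0001
```

Call:
move_arm:
  linear:
    - [0,45,-10]
    - [0,45,0]
    - [0,45,0]
    - [0,45,0]
    - [0,45,0]
  turn:
    - [0,0,0]
    - [0,0,0]
    - [0,0,0]
    - [0,0,0]
    - [0,0,0]
  jaw: [0,0,0,0,0]

```text
time_s: 9.8
tool_pos: [0.4897, 0.189, 0.2596]
eef_rot: [0.0, -0.026, 1.0, 0.0]
force: [0.2, 0.7, 0.9]
width: -0.0005
```

Call:
move_arm:
  linear:
    - [0,45,0]
    - [0,45,0]
    - [0,45,0]
    - [0,0,0]
    - [0,0,0]
  turn:
    - [0,0,0]
    - [0,0,0]
    - [0,0,0]
    - [0,0,0]
    - [0,0,0]
  jaw: [0,0,0,0,0]

```text
time_s: 10.3
tool_pos: [0.4827, 0.3226, 0.259]
eef_rot: [-0.0, -0.027, 1.0, -0.0]
force: [0.1, 0.1, -1.2]
width: 0.0005
```

```bash
python3 - <<'E'
from h import *;st()
from station import grab_frame
import cv2
f=grab_frame("side");cv2.imwrite("pics/side4.png",cv2.resize(f["frame"][130:310,230:430,::-1],None,fx=3.3,fy=3.3,interpolation=cv2.INTER_CUBIC))
t=grab_frame("top");cv2.imwrite("pics/top4.png",cv2.resize(t["frame"][140:280,180:400,::-1],None,fx=3.6,fy=3.6,interpolation=cv2.INTER_CUBIC))
cv2.imwrite("pics/top4f.png",t["frame"][:,:,::-1])
p=[.68,.0797,.0525]
for a in(.6,.5):
  P=tw(p,[[-.1+.075*np.sin(a),y,.128+.075*np.cos(a)] for y in(.11,-.11)])
  print(a,((proj(f,P)-[230,130])*3.3).round(),((proj(t,P)-[180,140])*3.6).round())
E
```

```text
t 10.30 bin mm [-184.3  252.9  259. ] yaw err deg 0.08 tilt 0.04 F [ 0.1  0.1 -1.2] w 0.0005 q [ 0.39  0.06  1.71 -0.    1.37 -1.23]
0.6 [[223. 125.]
 [380. 304.]] [[195. 254.]
 [557. 243.]]
0.5 [[215. 123.]
 [373. 304.]] [[194. 264.]
 [558. 253.]]
```

View pics/side4.png

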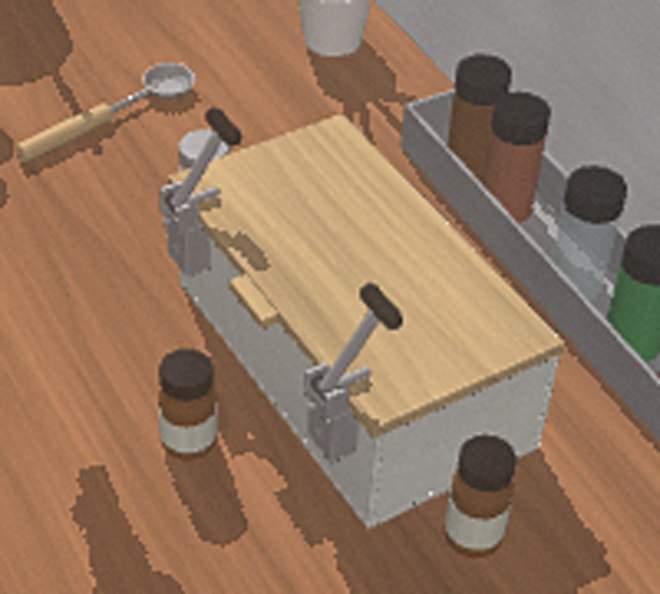

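View pics/top4.png

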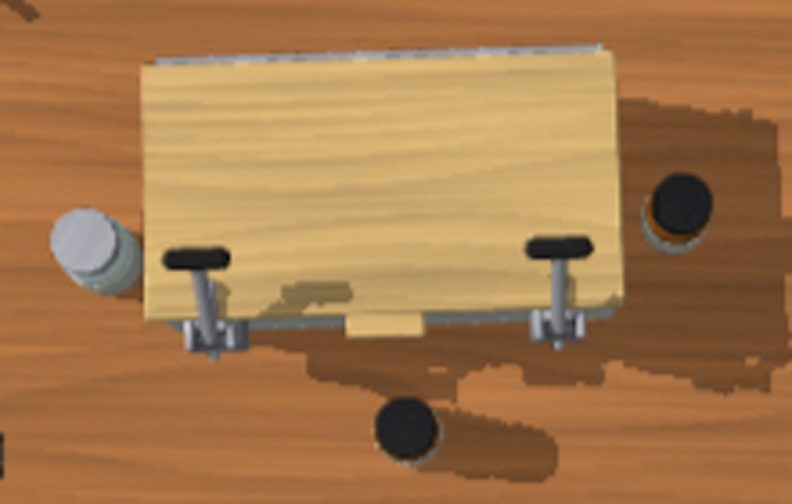

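View pics/top4f.png

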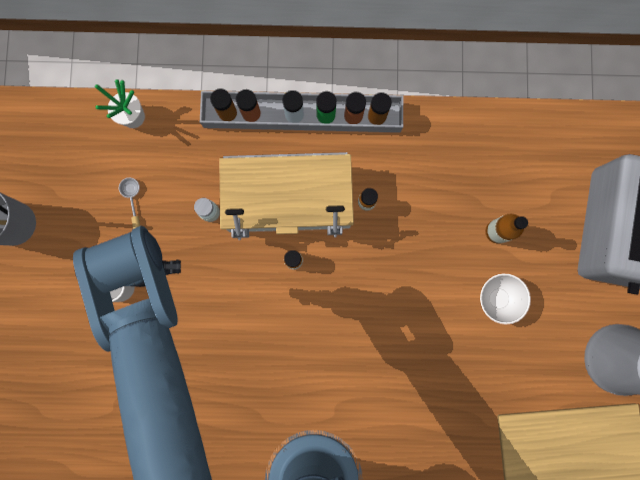

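Both handles match the fully latched prediction. In the side crop they are at (223,127) and (381,306), against predicted (223,125) and (380,304). The top view shows the lid flat, and the jars, sauce bottle and bowl unmoved. The arm touches nothing.

```bash
python3 -c "
from station import close_job;print(close_job())"
```

```text
the job is handed in; nothing more can be done
None
```

The bin is closed: the lid is fully shut, and both toggle levers are snapped over and latched. I pressed the lid down with the closed fingers until it stopped at 121.9 mm under 15 N; the shut height is 122 mm. A picture confirmed it was flat before I pushed the left lever over, then the right.

- **Levers:** in the last side view both handles are within about 1 px of where they should be when latched. In the top view they are about 1 px off, the same offset as at the start.
- **Surroundings:** the jars, bowl and sauce bottle looked unmoved in the last pictures. The arm hid most of the mug in the last top view, and most of the spoon's handle. I never went near the mug, and the spoon lies as before in the side view.
- **Limits:** it was handed in at about 10.4 s of the 48 s allowed. Wrist force read about 19 N at most, and the gripper was clear of everything. No check failed.

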